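Shut and lock the chaff collector

ROBOT

A 6-joint arm with a two-finger parallel gripper is mounted at the origin on the work surface. World frame = base frame: x ahead of the robot, y to its left, z up, the work surface at z = 0. Lengths are in m, angles in rad, forces in N, time in s.
With the tool pointing down it reaches from about 0.35 to 0.775 m from the base axis. Payload 5.5 kg.
Tool frame: the origin (TCP) lies at the very end of the fingers, on their centre line; the grasp point (between the pads) lies 19 mm behind it (grip_point_offset is the distance from the TCP to the grasp point, in m); z points along the fingers, y is the direction in which the jaws open and shut (so a half turn about z gives the same grasp; the last joint's range is limited). The gripper opens to 85 mm and grips with 20 to 120 N. Pads are 22 mm wide; open, the fingers measure 114 mm over their backs; the gripper's body (76 mm by 85 mm) begins 54 mm behind the grasp point. The pads swing forward as they close: fully open they stand 13 mm farther back than shut.
Start: joints at [-1.424, 0.313, 0.046, 1.304, 0, 1.431], TCP at [0.163, -0.552, 0.231] pointing down, gripper open.
Joint ranges: [-2.76, 2.76], [-0.86, 1.69], [-1.03, 1.26], [-2.2, 2.34], [-1.47, 1.5], [-3.14, 3.14]. Speed limits (rad/s): [2.57, 2.57, 3.14, 3.14, 3.14, 3.14].

INTERFACE

Orientations are given as a unit quaternion [w, x, y, z].
In Python, from workcell import * gives the robot as it stands.
- The arm moves only by the shell command python3 -m crank 'ROWS' [OPENING] [FORCE]. ROWS is a JSON object of lists of equal length, an entry for each row: "travel": the shift along the tool's x, y, z in units of 40 mm (1.0 is 40 mm), a list of three; "turn": the turn about the tool's z in rad. In form: {"travel": [[x, y, z], ...], "turn": [turn, ...]}. A call has 1 to 5 rows; each row is the pose to reach, as a shift and turn from the pose commanded when the call began, along the tool's axes at that moment; what a row does not reach only later rows make up. A row lasts 1/12 s, in which the tool goes at most 41.7 mm and 7.16 degrees, less where a joint would pass 70% of its speed; a pose out of reach is approached as far as the arm can. A call with a gripper value outside its range is refused whole. OPENING is the finger opening in mm, from 0 to 85.4, set as the call begins (- or left out, the last holds). The fingers move at their own pace and stop on an object; FORCE is the grip in N (left out, the last holds). Time passes only in rows, so rows that repeat a pose let the fingers close. It gives the time, the measured TCP pose, the force and the opening at its end, in the units of the state.
- get_state(): the state, without advancing time (a new reading comes with each control period).
- read_camera(name): name is "scene" or "top" or "wrist"; returns a dict with "image" (384x512x3 uint8, red, green, blue), "K" (3x3 intrinsics, pixels), "R" (3x3) and "t" (3): a world point X has camera coordinates R X + t. Camera axes: x right, y down, z forward; pixel columns grow to the right and rows downward; lengths in m; the calibration is good to about 2 mm. A picture is of the moment at which its call begins. There is no depth.
- hand_in(): hands the job in, once; it reports no verdict.
The state is a dict: "clock": time; "joint_pos": joint angles; "qvel": joint speeds; "tau": joint torques, N m; "tcp_pos": TCP position; "orientation": TCP orientation; "wrist_force": force on the tool from outside, world axes, zero at the start; "ft_torque": the same for the moment, N m; "finger_gap": finger opening in m.
Only numpy, scipy, OpenCV 4.12 (cv2) and the standard library are available. Lean on these libraries where they do the work, as an engineer would, in place of code of your own. Each camera call takes 0.05 s, during which the arm holds its last target. There are 200 camera calls.

TASK

The chaff collector on the roastery bench has been emptied: press its lid fully shut, then fasten the quarter-turn wing stud on the lid. Turn the wing until it lies in line with the slot marked on the lid, push the stud all the way in against its spring, turn it a quarter turn clockwise to its stop while it is in, and let go so that it stays locked. Do not shift or knock over the mug, the jar, the spoon or the brush beside it.

Things in the scene. Friction and masses are not known exactly. Their poses are not given: they have to be found in the camera images.
- collector: Fixed grey metal chaff collector: open box 220 x 220 x 94 mm high, a dark blower housing with round motor (117 mm high) joined on behind. Origin: centre of the box's underside, on the bench. z up; -x points out of its front (away from the blower, roughly to the robot). Inside, under the stud, a keeper plate has a slot 56 mm long (along x), 17 mm wide, its top 78 mm and underside 72 mm above the bench.
- hinge (a point): Middle of the lid's hinge line, at the top rear edge of the box: 110 mm behind the collector's origin (+x) and 94 mm up. The hinge line runs along the collector's y.
- lid (a joint): Lid angle, rad: 0 = shut, flat on the box; grows as the front edge rises; starts at 0.45 to 0.85. Stiff hinge: it stays where left and needs 1 to 4 N down on its tab to close. The lid is a steel plate 220 x 220 x 6 mm hinged along its rear edge; shut, its upper face is 100 mm above the bench.
- tab (a point): Point to press, on the upper face of the lid's front tab (bare tongue 70 mm wide, 6 mm thick, 30 mm out from the middle of the front edge). 232 mm from the hinge line, and 6 mm above it when shut. Moves and tilts with the lid; axes as the collector's when shut.
- slot (a point): Where the stud's axis meets the lid's upper face, 150 mm in front of the hinge line. Moves with the lid. Its x axis is the direction of the slot, drawn on the lid as a dark stripe 74 x 17 mm on a round bright plate of 88 mm (no obstacle to the stud). It lies along the collector's x.
- wing_centre (a point): Centre of the stud's wing: grey flat bar 60 mm long (point's x), 14 mm thick (y), 30 mm high (z), on a 12 mm shaft; grip it from above across its 14 mm. Stud out: centre 47 mm, wing's underside 32 mm above the lid's upper face; up to 20 mm lower when pushed in. Under the lid the shaft has a crossbar 46 x 9 x 8 mm, parallel to the wing, that must pass the keeper's slot.
- wing (a joint): Wing angle about the stud's axis, rad: 0 = in line with the slot (within about 0.15 it goes in); grows clockwise seen from above; hard stop at 1.571, a quarter turn (locked, if the stud is in). Starts at 0.5 to 1.25, so first turn it back anticlockwise (it can go to -0.3). Turns stiffly (0.03 N m), stays where left.
- plunger (a joint): How far the stud is in, m: 0 = out, 0.020 = fully in. Its spring pushes out with 3 N when out, 6 N when fully in. Crossbar out of line with the slot: it stops on the keeper at 0.002. The crossbar clears the keeper's underside at 0.016: push past that, to 0.020, then turn; let go after the turn, it springs back to about 0.016 and stays.
- mug_mid (a point): Middle of a loose white mug, 80 mm wide and 90 mm high, to the left of the collector (+y). Bystander.
- jar_mid (a point): Middle of a loose amber jar with a dark cap, 84 mm wide and 130 mm high, to the right of the collector (-y). Bystander.
- spoon: Loose steel spoon, 170 mm, lying in front on the left. Bystander.
- brush: Loose brush, 200 mm, lying in front on the right. Bystander.

How it is judged:
By the outcome, as a careful person would: the job done as asked, in the order asked, and still so for the second after the job is handed in, with the robot touching nothing.
It also fails if it takes over 58 s, if anything falls off the work surface, if the arm or the gripper's body presses on something with over 40 N, if the wrist force passes 120 N, or if a joint passes its speed limit or range.

## Working session

There is one attempt and no reset: what is moved stays moved. The work goes in short steps, Python scripts to look and compute and a shell command to move; the robot and the scene stay as the last step left them, time stands still between calls to the robot, and variables do not carry over. Pictures are saved under pics/ and viewed, about 8 in all and at most 12, crops included, and the job is handed in when it is done.

```bash
ls; mkdir -p pics
python3 - <<'E'
from workcell import *
import cv2,numpy as np
for n in("scene","top"):
    c=read_camera(n);cv2.imwrite(f"pics/{n}0.png",c["image"][:,:,::-1]);np.savez(f"{n}0.npz",**c)
    print(n,c["K"].round(1).tolist(),c["R"].round(3).tolist(),c["t"].round(3).tolist())
print(get_state())
E
```

```text
pics
scene [[453.9, 0.0, 255.9], [0.0, 453.9, 182.4], [0.0, 0.0, 1.0]] [[0.346, 0.938, -0.014], [0.754, -0.288, -0.59], [-0.558, 0.194, -0.807]] [-0.199, -0.344, 1.8]
top [[405.9, 0.0, 256.1], [0.0, 405.9, 189.8], [0.0, 0.0, 1.0]] [[-0.015, -1.0, -0.004], [-0.997, 0.015, -0.079], [0.079, 0.002, -0.997]] [0.005, 0.548, 1.079]
{'clock': 0.1, 'joint_pos': array([-1.42361178e+00,  3.13946399e-01,  4.50833540e-02,  1.30362926e+00,
       -2.33227095e-06,  1.43118820e+00]), 'qvel': array([-0.00075821, -0.00117788,  0.00198443, -0.00070354, -0.00134723,
       -0.00120004]), 'tau': array([ 2.37216896e-03, -4.81726813e+01,  2.99242687e+01,  1.27151681e-02,
       -1.60200570e-04,  2.99799055e-06]), 'tcp_pos': array([ 0.16257011, -0.55104701,  0.23048228]), 'orientation': array([-8.47979123e-04,  9.89735994e-01,  1.42905362e-01, -4.37848277e-06]), 'wrist_force': array([0.46894119, 0.82846225, 0.07823943]), 'ft_torque': array([0.05637533, 0.02677204, 0.00061682]), 'finger_gap': 0.08528190712297529}
```

View pics/scene0.png

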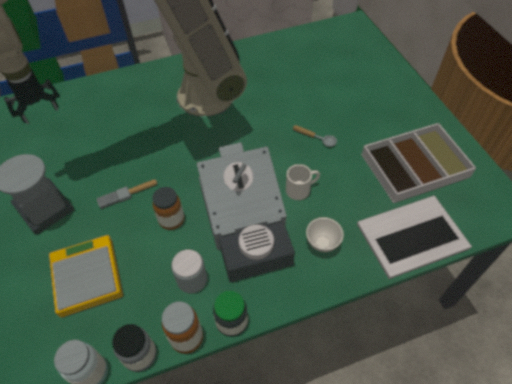

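View pics/top0.png

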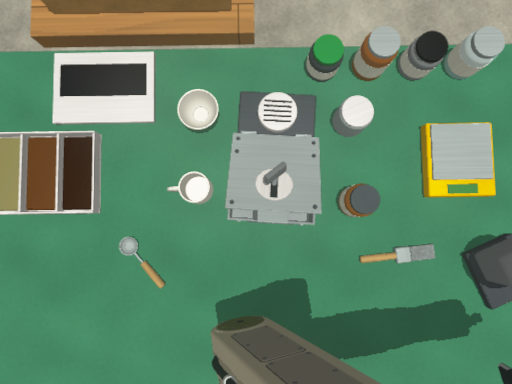

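The scene picture shows the collector at about (245,205), its lid ajar, with the jar at (168,207), mug at (300,180) and spoon and brush in front. In the top picture, the lid spans about (228..322, 132..222) and the wing is near (274,174). I need an enlarged view for corner pixels.

Run:
```python
import cv2,numpy as np
a=cv2.imread("pics/top0.png")[85:235,215:335];b=cv2.imread("pics/scene0.png")[135:285,190:310]
r=lambda i:cv2.resize(i,None,fx=3.3,fy=3.3,interpolation=cv2.INTER_CUBIC)
cv2.imwrite("pics/zoom0.png",np.hstack([r(a),r(b)]))
for n in("scene","top"):
    c=np.load(n+"0.npz");print(n,(-c["R"].T@c["t"]).round(3))
```

```text
scene [ 1.333 -0.261  1.246]
top [ 0.462 -0.006  1.119]
```

View pics/zoom0.png

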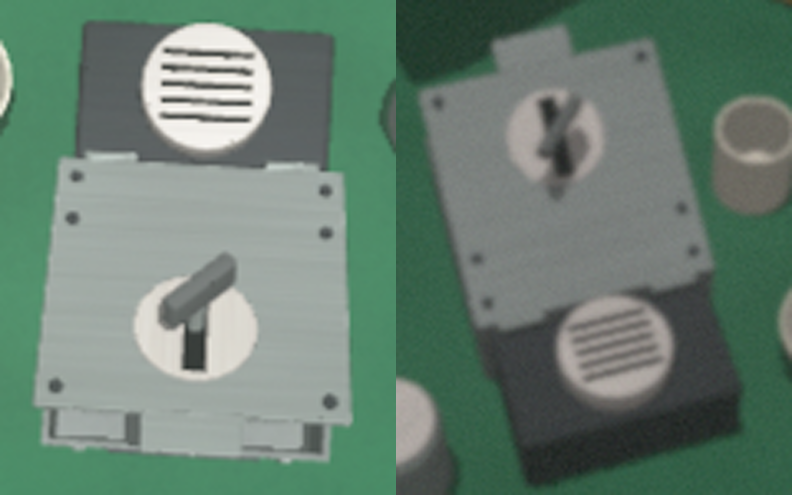

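The zoom shows the lid's corners clearly in both views. In the top panel they are (62,157), (342,172), (36,403) and (350,424). In the scene panel, minus the 396 offset, they are (316,270), (82,330), (259,38) and (22,92). The wing points up and to the right in the top panel, with ends at (170,312) and (232,265). I'll triangulate.

```bash
cat > h.py <<'E'
import cv2,numpy as np
def proj(c): return c["K"]@np.c_[c["R"],c["t"]]
def ray(c,p):
    d=c["R"].T@np.linalg.inv(c["K"])@np.r_[p,1.];return -c["R"].T@c["t"],d
def onz(c,p,z):
    o,d=ray(c,p);return o+d*(z-o[2])/d[2]
def tri(c1,p1,c2,p2):
    X=cv2.triangulatePoints(proj(c1),proj(c2),np.float64(p1).reshape(2,1),np.float64(p2).reshape(2,1));return (X[:3]/X[3]).ravel()
E
python3 - <<'E'
from h import *
T=dict(np.load("top0.npz"));S=dict(np.load("scene0.npz"))
tp=lambda u,v:(215+(u-1.1)/3.3,85+(v-1.1)/3.3); sp=lambda u,v:(190+(u-1.1)/3.3,135+(v-1.1)/3.3)
P={}
for n,a,b in[("rl",(62,157),(316,270)),("rr",(342,172),(82,330)),("fl",(36,403),(259,38)),("fr",(350,424),(22,92))]:
    P[n]=tri(T,tp(*a),S,sp(*b));print(n,P[n].round(4))
rl,rr=onz(T,tp(62,157),.1),onz(T,tp(342,172),.1);print("rear on z=.1",rl.round(4),rr.round(4),np.linalg.norm(rl-rr))
bl,br=onz(T,tp(41,440),.094),onz(T,tp(328,458),.094);print("box front",bl.round(4),br.round(4),np.linalg.norm(bl-br))
for a,b in((rl,rr),(bl,br),(P["fl"],P["fr"])):
    print("yaw",np.arctan2(*( (a-b)[[0,1]]*[-1,1])))
print("hinge",((rl+rr)/2).round(4),"front",((P["fl"]+P["fr"])/2).round(4), "lens",np.linalg.norm(P["fl"]-P["fr"]),np.linalg.norm((P["fl"]+P["fr"]-P["rl"]-P["rr"])/2))
m=(P["fl"]+P["fr"])/2-(P["rl"]+P["rr"])/2;print("lid ang",np.arctan2(m[2],np.hypot(*m[:2])))
for n,p,z in[("mug",(195,188),.09),("jar",(364,200),.13),("spoon",(129,246),.01),("spoonend",(163,286),.01),("brush",(361,258),.01),("brush2",(434,252),.01)]:print(n,onz(T,p,z).round(3))
E
```

```text
rl [0.6898 0.0524 0.1011]
rr [ 0.6746 -0.1627  0.1019]
fl [0.4973 0.0689 0.2031]
fr [ 0.4789 -0.1489  0.2002]
rear on z=.1 [0.69   0.0523 0.1   ] [ 0.6749 -0.1634  0.1   ] 0.21623701577351687
box front [0.4723 0.0709 0.094 ] [ 0.4554 -0.1478  0.094 ] 0.21936030908774043
yaw -0.0698292896615237
yaw -0.07725644815429906
yaw -0.08425441197702623
hinge [ 0.6824 -0.0556  0.1   ] front [ 0.4881 -0.04    0.2017] lens 0.21860153326013407 0.2189157278480883
lid ang 0.47532506527110374
mug [0.55  0.152 0.09 ]
jar [ 0.511 -0.266  0.13 ]
spoon [0.401 0.344 0.01 ]
spoonend [0.293 0.252 0.01 ]
brush [ 0.36  -0.284  0.01 ]
brush2 [ 0.373 -0.482  0.01 ]
```

Lid angle is about 0.48, hinge at (0.6825,-0.0556) and yaw -0.077, and the sizes match (219 mm against 220). The tab pressing point starts near (0.479,-0.040,0.2055). I'll close the fingers and approach at z≈0.26.

```bash
cat >> h.py <<'E'
from scipy.spatial.transform import Rotation as Ro
def togo(s,target,yaw):
    R=Ro.from_quat(np.roll(s["orientation"],-1)).as_matrix()
    y=np.arctan2(R[1,0],R[0,0]);d=R.T@(np.array(target)-s["tcp_pos"])/.04
    dt=-(yaw-y+np.pi)%(2*np.pi)-0; dt=-((yaw-y+np.pi)%(2*np.pi)-np.pi)
    print("t",round(s["clock"],2),"tcp",s["tcp_pos"].round(4),"yaw",round(y,3),"F",s["wrist_force"].round(1),"gap",round(s["finger_gap"],4),"q",s["joint_pos"].round(2));print("  GO travel",d.round(2),"turn",round(dt,3))
U=np.array([np.cos(-.077),np.sin(-.077),0]);H=np.array([.6825,-.0556,0])
def at(dist,z): return H-dist*U+[0,0,z]
E
cat > go.py <<'E'
import sys;from h import *;from workcell import get_state
a=list(map(float,sys.argv[1:]));togo(get_state(),at(a[0],a[1]),a[2])
E
python3 -m crank '{"travel":[[0.74,-0.67,-0.2],[1.48,-1.34,-0.4],[2.2,-2.0,-0.6],[2.95,-2.7,-0.75],[3.7,-3.35,-0.75]],"turn":[-0.12,-0.24,-0.36,-0.48,-0.6]}' 0 40
python3 go.py .205 .26 3.065
```

```text
clock: 0.52
tcp_pos: [0.2673, -0.3797, 0.2621]
orientation: [0.001, 0.902, 0.431, 0.0]
wrist_force: [0.9, -0.4, 0.2]
finger_gap: 0.0255
t 0.52 tcp [ 0.2673 -0.3797  0.2621] yaw 0.892 F [ 0.9 -0.4  0.2] gap 0.0255 q [-1.13  0.09 -0.16  1.32  0.    1.12]
  GO travel [ 9.92 -1.23  0.05] turn -2.173
```

```bash
python3 -m crank '{"travel":[[1.0,-0.12,0],[2.0,-0.25,0],[3.0,-0.37,0],[4.0,-0.5,0],[4.9,-0.6,0]],"turn":[-0.12,-0.24,-0.36,-0.48,-0.6]}'
python3 go.py .205 .26 3.065
```

```text
clock: 0.93
tcp_pos: [0.3723, -0.2117, 0.2612]
orientation: [-0.0, 0.734, 0.679, 0.0]
wrist_force: [0.5, 0.0, -0.6]
finger_gap: 0.0001
t 0.93 tcp [ 0.3723 -0.2117  0.2612] yaw 1.493 F [ 0.5  0.  -0.6] gap 0.0001 q [-0.71  0.02 -0.23  1.32  0.    0.94]
  GO travel [4.49 2.3  0.03] turn -1.572
```

```bash
python3 -m crank '{"travel":[[0.9,0.46,0],[1.8,0.9,0],[2.7,1.38,0],[3.6,1.84,0],[4.49,2.3,0]],"turn":[-0.12,-0.24,-0.36,-0.48,-0.6]}'
python3 go.py .205 .235 3.065
```

```text
clock: 1.35
tcp_pos: [0.4792, -0.0407, 0.2611]
orientation: [-0.0, 0.501, 0.866, -0.0]
wrist_force: [0.7, -0.8, 0.7]
finger_gap: 0.0
t 1.35 tcp [ 0.4792 -0.0407  0.2611] yaw 2.093 F [ 0.7 -0.8  0.7] gap 0.0 q [-0.25  0.12 -0.12  1.32 -0.    0.8 ]
  GO travel [ 0.03 -0.01  0.65] turn -0.972
```

```bash
python3 -m crank '{"travel":[[0,0,0.1],[0,0,0.2],[0,0,0.4],[0,0,0.55],[0,0,0.65]],"turn":[-0.12,-0.24,-0.36,-0.48,-0.6]}'
python3 -m crank '{"travel":[[0,0,0.1],[0,0,0.2],[0,0,0.3],[0,0,0.3],[0,0,0.3]],"turn":[-0.12,-0.24,-0.37,-0.37,-0.37]}'
python3 go.py .205 .205 3.065
```

```text
clock: 1.77
tcp_pos: [0.4782, -0.0424, 0.2342]
orientation: [-0.001, 0.222, 0.975, -0.0]
wrist_force: [0.3, 0.5, -0.2]
finger_gap: -0.0002
clock: 2.18
tcp_pos: [0.4783, -0.0427, 0.2229]
orientation: [-0.001, 0.044, 0.999, 0.0]
wrist_force: [0.3, 0.3, 0.1]
finger_gap: -0.0
t 2.18 tcp [ 0.4783 -0.0427  0.2229] yaw 3.054 F [0.3 0.3 0.1] gap -0.0 q [-0.26  0.13 -0.2   1.23 -0.   -0.17]
  GO travel [0.01 0.07 0.45] turn -0.011
```

```bash
python3 -m crank '{"travel":[[0,0.03,0.2],[0,0.07,0.44],[0.1,0.07,0.7],[0.25,0.07,1.0],[0.35,0.07,1.35]],"turn":[0,0,0,0,0]}'
python3 go.py .224 .155 3.065
```

```text
clock: 2.6
tcp_pos: [0.465, -0.0388, 0.1687]
orientation: [0.001, 0.043, 0.999, -0.0]
wrist_force: [-1.1, -0.6, 2.0]
finger_gap: -0.0001
t 2.6 tcp [ 0.465  -0.0388  0.1687] yaw 3.055 F [-1.1 -0.6  2. ] gap -0.0001 q [-0.26  0.13 -0.34  1.1  -0.   -0.17]
  GO travel [ 0.15 -0.    0.34] turn -0.01
```

```bash
python3 -m crank '{"travel":[[0.15,0,0.34],[0.22,0,0.68],[0.28,0,1.02],[0.32,0,1.36],[0.33,0,1.6]],"turn":[0,0,0,0,0]}'
python3 go.py .232 .1 3.065
```

```text
clock: 3.02
tcp_pos: [0.4509, -0.0375, 0.1037]
orientation: [-0.001, 0.043, 0.999, -0.0]
wrist_force: [-0.3, -0.5, 2.2]
finger_gap: 0.0002
t 3.02 tcp [ 0.4509 -0.0375  0.1037] yaw 3.055 F [-0.3 -0.5  2.2] gap 0.0002 q [-0.26  0.16 -0.48  0.93 -0.   -0.17]
  GO travel [-0.01 -0.    0.09] turn -0.01
```

```bash
python3 -m crank '{"travel":[[0,0,0.05],[0,0,0.1],[0,0,0.12],[0,0,0.14],[0,0,0.14]],"turn":[0,0,0,0,0]}'
```

```text
clock: 3.43
tcp_pos: [0.4523, -0.0378, 0.1001]
orientation: [0.0, 0.042, 0.999, -0.0]
wrist_force: [0.4, -0.0, 0.1]
finger_gap: -0.0
```

```bash
python3 -m crank '{"travel":[[0,0,0.03],[0,0,0.06],[0,0,0.09],[0,0,0.09],[0,0,0.09]],"turn":[0,0,0,0,0]}'
```

```text
clock: 3.85
tcp_pos: [0.4525, -0.0379, 0.0998]
orientation: [0.002, 0.042, 0.999, -0.001]
wrist_force: [-10.7, 2.9, 29.5]
finger_gap: 0.0001
```

Contact at 29.5 N with the TCP at z 0.0998, so the lid is fully shut. I'll raise the tool, back off and look.

```bash
python3 -m crank '{"travel":[[0,0,-0.5],[0.1,0,-1.4],[0.5,0,-2.4],[1.1,0,-3.2],[1.7,0,-3.8]],"turn":[0,0,0,0,0]}' 70
python3 - <<'E'
from workcell import *;from h import *
T=read_camera("top");W=read_camera("wrist");np.savez("top1.npz",**T);np.savez("wrist1.npz",**W)
r=lambda i:cv2.resize(i[:,:,::-1],(480,480),interpolation=cv2.INTER_CUBIC)
cv2.imwrite("pics/v1.png",np.hstack([cv2.resize(T["image"][110:230,215:335,::-1],(400,400),interpolation=cv2.INTER_CUBIC),cv2.resize(W["image"][:,:,::-1],(400,300))[:, :] if 0 else cv2.copyMakeBorder(cv2.resize(W["image"][:,:,::-1],(400,300)),0,100,0,0,0)]))
togo(get_state(),at(.15,.22),2.2)
E
```

```text
clock: 4.27
tcp_pos: [0.3847, -0.0323, 0.2513]
orientation: [0.002, 0.042, 0.999, -0.001]
wrist_force: [0.7, -0.8, -0.0]
finger_gap: 0.0605
t 4.37 tcp [ 0.3839 -0.0321  0.2527] yaw 3.057 F [ 1.  -0.9 -0. ] gap 0.0699 q [-0.29 -0.07 -0.34  1.29 -0.   -0.21]
  GO travel [-3.73  0.02  0.84] turn 0.857
```

View pics/v1.png

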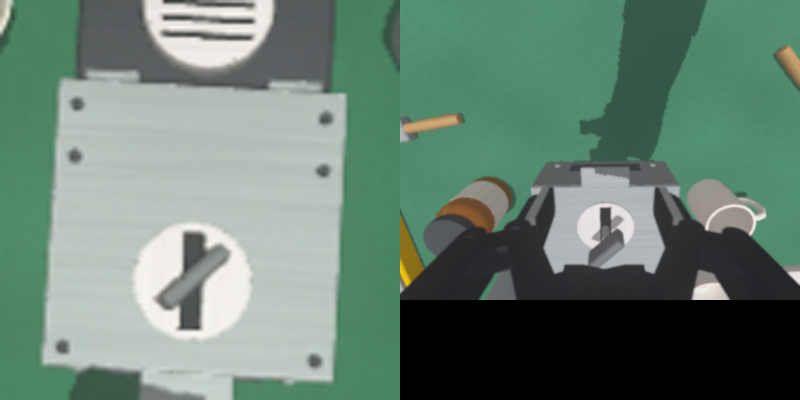

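The lid is shut in both views. In the left panel the disc centre is about (192,282), the slot stripe runs nearly vertical from (193,232) to (190,328), and the wing runs from (158,302) to (228,254). Now the disc, slot and wing by masks.

Run:
```python
from h import *
T=dict(np.load("top1.npz"));im=T["image"][110:230,215:335].astype(int)
b=cv2.resize(im.astype(np.uint8),None,fx=4,fy=4,interpolation=cv2.INTER_CUBIC)
g=b.max(2);sat=b.max(2).astype(int)-b.min(2)
px=lambda p:(215+(p[0]-1.5)/4,110+(p[1]-1.5)/4)
yy,xx=np.mgrid[:480,:480];near=np.hypot(xx-230,yy-338)<66
k=np.ones((3,3),np.uint8)
def big(m):
    c,_=cv2.findContours(m.astype(np.uint8),cv2.RETR_EXTERNAL,cv2.CHAIN_APPROX_NONE);return max(c,key=cv2.contourArea)
h=np.hypot(xx-230,yy-338)<90
d=big(h&(g>212)); (c,ax,a)=cv2.fitEllipse(cv2.convexHull(d));print("disc",onz(T,px(c),.1).round(4),ax)
for lo,hi,z,n in((80,165,.162,"wing"),(0,75,.1,"slot")):
    m=cv2.morphologyEx((near&(g>lo)&(g<hi)).astype(np.uint8),cv2.MORPH_OPEN,np.ones((7,7),np.uint8) if n=="wing" else k)
    if n=="wing": q=big(m)
    else: q=np.argwhere(m)[:,::-1].astype(np.float32).reshape(-1,1,2)
    r=cv2.minAreaRect(q);bx=cv2.boxPoints(r);w=np.array([onz(T,px(p),z)for p in bx])
    e=[w[1]-w[0],w[2]-w[1]];L=max(e,key=np.linalg.norm);print(n,w.mean(0).round(4),[round(np.linalg.norm(x),4)for x in e],"dir",round((np.arctan2(L[1],L[0])+np.pi/2)%np.pi-np.pi/2,3))
print("pred",at(.15,.1),g[338,230],g[300,228])
```

```text
disc [ 0.5306 -0.0438  0.1   ] (142.29910278320312, 143.71044921875)
wing [ 0.5233 -0.0485  0.162 ] [np.float64(0.0608), np.float64(0.0355)] dir -0.8
slot [ 0.5201 -0.038   0.1   ] [np.float64(0.0116), np.float64(0.0506)] dir 0.143
pred [ 0.53294446 -0.04406141  0.1       ] 149 82
```

```bash
python3 -m crank '{"travel":[[-0.8,0,0.2],[-1.6,0,0.4],[-2.4,0,0.6],[-3.1,0,0.8],[-3.7,0.02,1.0]],"turn":[0.12,0.24,0.36,0.48,0.6]}' 50 60
python3 go.py .151 .18 2.22
```

```text
clock: 4.78
tcp_pos: [0.5341, -0.0441, 0.2067]
orientation: [0.0, 0.339, 0.941, 0.0]
wrist_force: [-0.6, -0.6, 1.0]
finger_gap: 0.0502
t 4.78 tcp [ 0.5341 -0.0441  0.2067] yaw 2.451 F [-0.6 -0.6  1. ] gap 0.0502 q [-0.23  0.25 -0.11  1.22 -0.    0.46]
  GO travel [ 0.04 -0.03  0.67] turn 0.231
```

```bash
python3 -m crank '{"travel":[[0.02,-0.02,0.2],[0.04,-0.03,0.3],[0.04,-0.03,0.4],[0.04,-0.03,0.4]],"turn":[0.12,0.23,0.23,0.23]}'
python3 - <<'E'
from workcell import *;from h import *
W=read_camera("wrist");T=read_camera("top")
cv2.imwrite("pics/v2.png",np.hstack([W["image"][:,:,::-1],cv2.resize(T["image"][110:238,215:311,::-1],(288,384))]))
togo(get_state(),at(.151,.131),2.22)
E
```

```text
clock: 5.12
tcp_pos: [0.5293, -0.0435, 0.1904]
orientation: [-0.001, 0.44, 0.898, -0.0]
wrist_force: [-0.6, 0.3, -0.5]
finger_gap: 0.05
t 5.22 tcp [ 0.5296 -0.0437  0.1918] yaw 2.229 F [-0.9 -0.6  1.2] gap 0.0501 q [-0.23  0.24 -0.14  1.18 -0.    0.68]
  GO travel [-0.04  0.04  1.52] turn 0.009
```

View pics/v2.png

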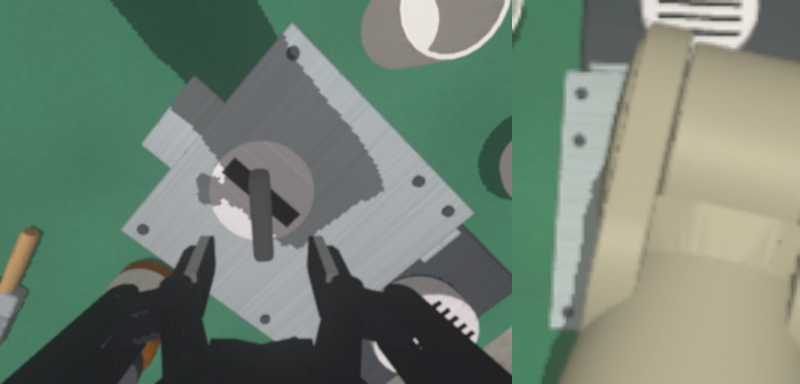

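In the wrist view the wing runs from (260,172) to (262,258). That is in line with the tool's x axis and centred between the fingers (210 and 314). I'll descend and grip.

```bash
python3 -m crank '{"travel":[[-0.02,0.02,0.4],[-0.04,0.04,0.8],[-0.04,0.04,1.2],[-0.04,0.04,1.45],[-0.04,0.04,1.45]],"turn":[0,0,0,0,0]}'
python3 -m crank '{"travel":[[0,0,0],[0,0,0],[0,0,0],[0,0,0],[0,0,0]],"turn":[0,0,0,0,0]}' 5 60
python3 go.py .151 .131 3.065
```

```text
clock: 5.63
tcp_pos: [0.5305, -0.0437, 0.1324]
orientation: [-0.001, 0.441, 0.897, -0.0]
wrist_force: [-0.3, 0.1, -0.6]
finger_gap: 0.0499
clock: 6.05
tcp_pos: [0.5314, -0.0448, 0.1349]
orientation: [0.0, 0.442, 0.897, -0.001]
wrist_force: [-3.4, -3.1, 2.3]
finger_gap: 0.0131
t 6.05 tcp [ 0.5314 -0.0448  0.1349] yaw 2.226 F [-3.4 -3.1  2.3] gap 0.0131 q [-0.23  0.28 -0.24  1.05 -0.    0.68]
  GO travel [0.01 0.02 0.1 ] turn -0.839
```

Gripped (gap 13 mm). I'll turn it back to the slot's direction.

```bash
python3 -m crank '{"travel":[[0,0,0],[0,0,0],[0,0,0],[0,0,0],[0,0,0]],"turn":[-0.1,-0.2,-0.3,-0.4,-0.5]}'
python3 -m crank '{"travel":[[0,0,0],[0,0,0],[0,0,0],[0,0,0],[0,0,0]],"turn":[-0.1,-0.2,-0.3,-0.34,-0.34]}'
python3 go.py .151 .111 3.065
```

```text
clock: 6.47
tcp_pos: [0.5323, -0.0434, 0.1351]
orientation: [0.001, 0.203, 0.979, 0.001]
wrist_force: [-0.8, 2.1, 2.1]
finger_gap: 0.0126
clock: 6.88
tcp_pos: [0.5325, -0.0423, 0.1351]
orientation: [0.001, 0.036, 0.999, 0.002]
wrist_force: [-0.0, 5.4, 1.6]
finger_gap: 0.0124
t 6.88 tcp [ 0.5325 -0.0423  0.1351] yaw 3.07 F [-0.   5.4  1.6] gap 0.0124 q [-0.23  0.28 -0.24  1.05  0.   -0.16]
  GO travel [ 0.01 -0.05  0.6 ] turn 0.005
```

```bash
python3 -m crank '{"travel":[[0,0.02,0.08],[0,0.03,0.16],[0,0.03,0.24],[0,0.03,0.32],[0,0.03,0.4]],"turn":[0,0,0,0,0]}'
```

```text
clock: 7.3
tcp_pos: [0.5325, -0.0422, 0.1182]
orientation: [0.001, 0.037, 0.999, 0.001]
wrist_force: [0.3, 5.3, 4.8]
finger_gap: 0.013
```

The stud went in 17 mm with 4.8 N on the wrist, so it passed the keeper. I'll push on to the end.

```bash
python3 -m crank '{"travel":[[0,0.03,0.05],[0,0.05,0.1],[0,0.05,0.15],[0,0.05,0.18],[0,0.05,0.18]],"turn":[0,0,0,0,0]}'
```

```text
clock: 7.72
tcp_pos: [0.5332, -0.042, 0.1152]
orientation: [0.002, 0.038, 0.999, -0.002]
wrist_force: [-7.9, 1.0, 31.6]
finger_gap: 0.0131
```

Bottomed out (20 mm, 32 N). I'll ease off slightly and turn clockwise.

```bash
python3 -m crank '{"travel":[[0,0,-0.04],[0,0,-0.05],[0,0,-0.05],[0,0,-0.05],[0,0,-0.05]],"turn":[0,0.1,0.2,0.3,0.4]}'
python3 go.py .151 .115 1.494
```

```text
clock: 8.13
tcp_pos: [0.5328, -0.0435, 0.1154]
orientation: [0.002, 0.238, 0.971, -0.003]
wrist_force: [-5.9, -5.4, 18.7]
finger_gap: 0.0129
t 8.13 tcp [ 0.5328 -0.0435  0.1154] yaw 2.66 F [-5.9 -5.4 18.7] gap 0.0129 q [-0.23  0.3  -0.27  1.   -0.01  0.25]
  GO travel [ 0.01 -0.02  0.01] turn 1.166
```

```bash
python3 -m crank '{"travel":[[0,0,0],[0,0,0],[0,0,0],[0,0,0],[0,0,0]],"turn":[0.11,0.22,0.33,0.44,0.55]}'
python3 -m crank '{"travel":[[0,0,0],[0,0,0],[0,0,0],[0,0,0],[0,0,0]],"turn":[0.11,0.22,0.33,0.44,0.55]}'
python3 go.py .151 .115 1.494
```

```text
clock: 8.55
tcp_pos: [0.5315, -0.0451, 0.1154]
orientation: [0.002, 0.494, 0.87, -0.004]
wrist_force: [-11.3, -9.7, 21.1]
finger_gap: 0.0127
clock: 8.97
tcp_pos: [0.5295, -0.0457, 0.1154]
orientation: [0.003, 0.712, 0.703, -0.006]
wrist_force: [-15.9, -11.2, 26.6]
finger_gap: 0.0128
t 8.97 tcp [ 0.5295 -0.0457  0.1154] yaw 1.558 F [-15.9 -11.2  26.6] gap 0.0128 q [-0.23  0.3  -0.27  1.01 -0.01  1.35]
  GO travel [0.04 0.06 0.01] turn 0.064
```

```bash
python3 -m crank '{"travel":[[-0.03,-0.03,0],[-0.03,-0.05,0],[-0.03,-0.05,0],[-0.03,-0.05,0],[-0.03,-0.05,0]],"turn":[0.04,0.08,0.11,0.13,0.13]}'
python3 go.py .151 .115 1.494;python3 -c "
from workcell import *;print(get_state()['ft_torque'])"
```

```text
clock: 9.38
tcp_pos: [0.5288, -0.046, 0.1154]
orientation: [0.003, 0.753, 0.658, -0.004]
wrist_force: [-10.7, -7.4, 24.0]
finger_gap: 0.0131
t 9.38 tcp [ 0.5288 -0.046   0.1154] yaw 1.435 F [-10.7  -7.4  24. ] gap 0.0131 q [-0.23  0.29 -0.28  1.   -0.01  1.47]
  GO travel [0.06 0.07 0.01] turn -0.059
[-1.95356509  2.55678129  0.99138713]
```

A torque of about 1 N m says the wing is at its stop. I'll relax the push and release.

```bash
python3 -m crank '{"travel":[[-0.02,-0.03,-0.05],[-0.03,-0.05,-0.08],[-0.03,-0.05,-0.1]],"turn":[0,0,0]}'
python3 -m crank '{"travel":[[0,0,0],[0,0,0],[0,0,0],[0,0,0],[0,0,0]],"turn":[0,0,0,0,0]}' 50
python3 -m crank '{"travel":[[0,0,-0.4],[0,0,-1],[0,0,-1.8],[0,0,-2.6],[0,0,-3.2]],"turn":[0,0,0,0,0]}'
```

```text
clock: 9.63
tcp_pos: [0.5283, -0.0461, 0.1176]
orientation: [0.003, 0.753, 0.658, -0.002]
wrist_force: [-1.4, -6.2, 3.9]
finger_gap: 0.0131
clock: 10.05
tcp_pos: [0.5277, -0.0429, 0.1164]
orientation: [-0.0, 0.753, 0.658, -0.0]
wrist_force: [0.8, 0.5, 0.4]
finger_gap: 0.0502
clock: 10.47
tcp_pos: [0.5283, -0.0428, 0.2472]
orientation: [0.001, 0.753, 0.658, 0.0]
wrist_force: [1.3, -0.4, -0.5]
finger_gap: 0.0499
```

```bash
python3 -m crank '{"travel":[[0.1,-0.8,0],[0.15,-1.6,0],[0.2,-2.4,0],[0.3,-3.2,0],[0.3,-3.9,0]],"turn":[0,0,0,0,0]}'
python3 - <<'E'
from workcell import *;from h import *
T=read_camera("top");S=read_camera("scene");np.savez("top2.npz",**T);np.savez("scene2.npz",**S)
r=lambda i:cv2.resize(i[:,:,::-1],(400,400),interpolation=cv2.INTER_CUBIC)
z=np.hstack([r(T["image"][110:230,215:335]),r(S["image"][125:245,180:300])])
cv2.imwrite("pics/v3.png",z)
for n,a in(("top",T),("scene",S)):
    o=np.load(n+"0.npz")["image"].astype(int);d=np.abs(o-a["image"]).max(2)>50
    c,_=cv2.findContours(cv2.morphologyEx(d.astype(np.uint8),cv2.MORPH_OPEN,np.ones((3,3))),0,2);print(n,[cv2.boundingRect(x)for x in c])
E
```

```text
clock: 10.88
tcp_pos: [0.3729, -0.0094, 0.2445]
orientation: [-0.0, 0.753, 0.658, -0.0]
wrist_force: [0.2, -0.3, -0.5]
finger_gap: 0.0499
top [(499, 366, 13, 18), (223, 258, 3, 4), (144, 254, 216, 130), (272, 251, 11, 5), (224, 224, 18, 33), (249, 222, 36, 30), (306, 220, 7, 3), (295, 220, 3, 3), (229, 214, 3, 3), (307, 213, 7, 5), (252, 210, 6, 10), (230, 208, 3, 3), (225, 205, 3, 3), (230, 200, 4, 4), (271, 191, 6, 5), (255, 190, 35, 22), (313, 177, 9, 37), (263, 162, 24, 25), (312, 154, 4, 3), (235, 149, 4, 4), (312, 141, 3, 3)]
scene [(226, 168, 11, 19), (235, 166, 4, 7), (265, 148, 3, 3), (198, 143, 78, 37), (206, 106, 13, 6), (7, 87, 52, 29), (48, 85, 4, 3), (6, 73, 11, 8), (0, 7, 26, 62), (1, 0, 4, 3)]
```

View pics/v3.png

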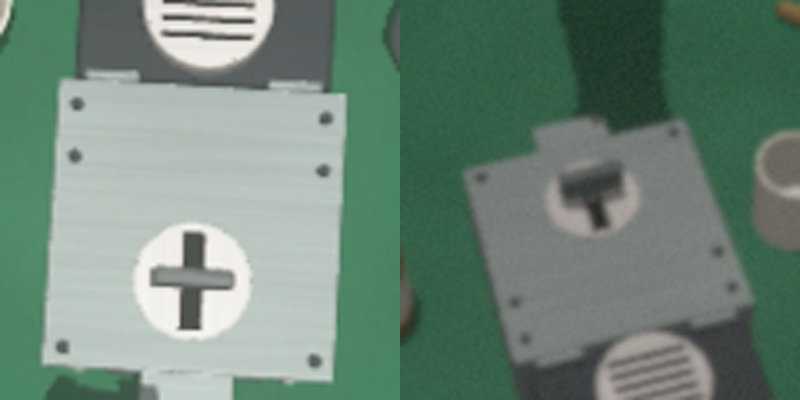

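The wing now lies across the slot, from (150,273) to (235,280) in the left panel. The mug and jar regions are unchanged from the first pictures. I'll check the stud height and the spoon, brush, mug and jar numerically.

Run:
```python
from h import *
T=dict(np.load("top2.npz"));S=dict(np.load("scene2.npz"))
print("wing top (expect z .146 locked, .162 out)",tri(T,(215+192.5*.3,110+273*.3),S,(180+191*.3,125+168*.3)).round(4))
for z in(.146,.162):
    a,b=[onz(T,(215+u*.3,110+v*.3),z)for u,v in((151,271),(235,277))];print(z,"len",np.linalg.norm(a-b).round(4),"dir",np.arctan2(*(b-a)[[1,0]]).round(3))
a0=np.load("top0.npz")["image"];a2=T["image"]
s0=np.load("scene0.npz")["image"];s2=S["image"]
for n,A,B,(x,y,w,h) in(("mug",a0,a2,(165,170,50,36)),("jar",a0,a2,(336,182,46,38)),("spoon",a0,a2,(115,232,52,58)),("brush",a0,a2,(356,240,82,26)),("spoonS",s0,s2,(290,122,50,28)),("brushS",s0,s2,(95,178,66,32))):
    A,B=[cv2.cvtColor(i,cv2.COLOR_RGB2GRAY)[y:y+h,x:x+w].astype(np.float32)for i in(A,B)];print(n,cv2.phaseCorrelate(A,B),np.abs(A-B).mean().round(1))
```

```text
wing top (expect z .146 locked, .162 out) [ 0.5324 -0.0423  0.153 ]
0.146 len 0.0607 dir -1.657
0.162 len 0.0597 dir -1.657
mug ((0.008959746858000273, 0.0016910404941548052), 1.000014550420973) 6.2
jar ((0.031349682142923996, 0.0011682804130117574), 0.9818902765711148) 4.9
spoon ((0.030478857388075653, -0.01104761050544667), 0.9880051976368751) 6.4
brush ((0.011155595861197298, 0.5084343338578652), 0.9997626057377568) 6.8
spoonS ((-0.19514223720097235, 0.03498350633802616), 1.1282391885121663) 2.0
brushS ((-0.07319264096569356, 0.02112697142263542), 1.1877797655761242) 2.0
```

The bystanders have not moved and the wing angle is about 1.58. The height estimate (0.153) is ambiguous, so I'll compare the projected wing box for the locked and out positions.

Run:
```python
from h import *
S=dict(np.load("scene2.npz"));P=proj(S);V=np.array([-U[1],U[0],0]);o=[]
for ztop in(.146,.162):
    im=cv2.resize(np.ascontiguousarray(S["image"][155:205,210:260,::-1]),(400,400),interpolation=cv2.INTER_CUBIC)
    for z in(ztop,ztop-.03):
        q=[P@np.r_[.5319+a*U[0]*.007+b*V[0]*.03,-.044+a*U[1]*.007+b*V[1]*.03,z,1]for a,b in((1,1),(1,-1),(-1,-1),(-1,1))]
        q=np.array([[(x[0]/x[2]-210+.5)*8,(x[1]/x[2]-155+.5)*8]for x in q]).astype(np.int32)
        cv2.polylines(im,[q],True,(0,0,255)if z==ztop else(255,0,0),1)
    o.append(im)
cv2.imwrite("pics/v4.png",np.hstack(o))
```

```text
(no output)
```

View pics/v4.png

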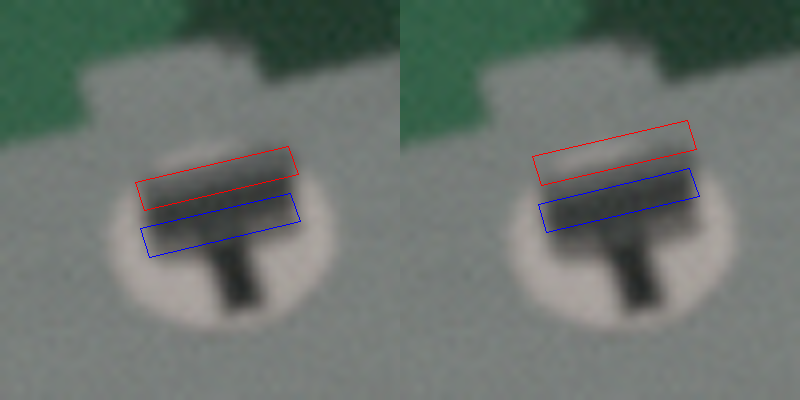

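The locked-height box (left) matches the wing's lit top face and its dark side. The out-height box (right) sits clearly above the wing. The stud is held in, so I'm handing in.

```bash
python3 -c "
from workcell import *;print(hand_in(),get_state()['clock'])"
```

```text
the job is handed in; nothing more can be done
the job is handed in; nothing more can be done
```

The lid is shut and the wing stud is locked, and I handed the job in at about 11 s of robot time.

**What I did**
- I pressed the lid down on its tab until it stopped at z = 0.0998 m with 29.5 N.
- I gripped the wing and turned it back about 0.84 rad to the slot.
- I pushed the stud in 20 mm until it bottomed at 32 N, turned it clockwise to its stop (about 1 N m), then released it and moved clear.

**Last checks**
- **Wing angle:** it lies across the slot at about 1.58 rad in the top view.
- **Stud height:** the projected locked-height outline matches the wing in the scene view, and the out-height outline does not. An earlier two-view height estimate was inconclusive: 153 mm, where locked is 146 and out is 162.
- **Bystanders:** the mug, jar and spoon show no visible movement. The brush's top-view check gave a 0.5-pixel shift, but the scene view showed none, so I take it as unmoved.

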